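# Move the spice row to the new rack in mirror order

## Task

Move the two spice jars, the brass mill and the honey jar from the white rack to the empty wooden rack, one upright on the middle of each cork pad, in reversed order: what stood at the left end of the white rack goes to the right end of the wooden one, and so on, because the wooden rack will later be turned to face the other side of the worktop. Leave the grey mill on the worktop where it is.

Things in the scene. Friction and masses are not known exactly. Their poses are not given: they have to be found in the camera images.
- white_rack: The old, full rack: a white raised rack that stands fixed on the worktop, 84 mm deep (its x) and 296 mm long (its y), z up; origin at the centre of its underside, on the worktop. Its board is 85 mm above the worktop, with a thin rail round the edge that rises 11 mm above the board. Four cork pads lie on it in a row along its y, at y = +105, +35, -35 and -105 mm (x = 0); their tops are 88 mm above the worktop. Its +y end is the left end as seen from the robot.
- wood_rack: The new, empty rack: wooden, with brass rail, otherwise of the same shape and size as the white one and also fixed. Origin at the centre of its underside, on the worktop; x across, y along the row (+y = left end as seen from the robot), z up. Four bare cork pads, 62 mm in diameter, are centred at y = +105, +35, -35 and -105 mm, x = 0, pad tops 88 mm above the worktop: these are the four places to fill.
- spice_a_mid (a point): Short spice jar of clear glass with a mustard-yellow cap, 42 mm diameter, 96 mm tall, about 0.11 kg (varies). Loose; stands upright on a cork pad of the white rack, in a place that changes. This point is on its axis, half-way up; z along its axis. Best gripped from above across the rack (along its x), 20 mm above this point, where a hand clears the neighbours.
- spice_b_mid (a point): Taller spice jar of clear glass with a dark brown cap, 44 mm diameter, 105 mm tall, about 0.11 kg (varies). Loose; stands upright on a cork pad of the white rack, in a place that changes. This point is on its axis, half-way up; z along its axis. Best gripped from above across the rack (along its x), 20 mm above this point, where a hand clears the neighbours.
- pepper_mill_mid (a point): Slim turned brass-coloured mill, the slimmest thing in the row, 29 mm diameter, 97 mm tall, about 0.14 kg (varies). Loose; stands upright on a cork pad of the white rack, in a place that changes. This point is on its axis, half-way up; z along its axis. Best gripped from above across the rack (along its x), 12 mm above this point, where a hand clears the neighbours.
- honey_jar_mid (a point): Honey jar with white lid, the stoutest thing in the row, 58x62 mm across, 99 mm tall, about 0.44 kg (varies). Loose; stands upright on a cork pad of the white rack, in a place that changes. This point is on its axis, half-way up; z along its axis. Best gripped from above across the rack (along its x), 20 mm above this point, where a hand clears the neighbours.
- pad_spice_a: Cork pad, 62 mm in diameter and 3 mm thick, fixed to the white rack, on which the spice jar with the yellow cap stands at the start; it marks for good where that thing came from. Origin at the centre of its underside, axes along the rack's.
- pad_spice_b: Cork pad, 62 mm in diameter and 3 mm thick, fixed to the white rack, on which the spice jar with the brown cap stands at the start; it marks for good where that thing came from. Origin at the centre of its underside, axes along the rack's.
- pad_pepper_mill: Cork pad, 62 mm in diameter and 3 mm thick, fixed to the white rack, on which the brass-coloured mill stands at the start; it marks for good where that thing came from. Origin at the centre of its underside, axes along the rack's.
- pad_honey_jar: Cork pad, 62 mm in diameter and 3 mm thick, fixed to the white rack, on which the honey jar stands at the start; it marks for good where that thing came from. Origin at the centre of its underside, axes along the rack's.
- salt_mill_mid (a point): Bystander: a steel-grey mill (29 mm diameter, 97 mm tall) standing loose on the worktop itself, not on a rack; it stays there. The point is half-way up its axis.

How it is judged:
By the outcome, as a careful person would: the job done as asked, in the order asked, and still so for the second after the job is handed in, with the robot touching nothing.
It also fails if it takes over 106 s, if anything falls off the work surface, if the arm or the gripper's body presses on something with over 40 N, if the wrist force passes 120 N, or if a joint passes its speed limit or range.

## Robot

A 6-joint arm with a two-finger parallel gripper is mounted at the origin on the work surface; the furniture and walls round the work are solid. World frame = base frame: x ahead of the robot, y to its left, z up, the work surface at z = 0. Lengths are in mm, angles in degrees, forces in N, time in s.
With the tool pointing down it reaches from about 250 to 725 mm from the base axis. Payload 4 kg.
Tool frame: the origin (TCP) lies at the very end of the fingers, on their centre line; the grasp point (between the pads) lies 19 mm behind it; z points along the fingers, y is the line along which they close (so a half turn about z gives the same grasp; the last joint's range is limited). The gripper opens to 85 mm and grips with 20 to 120 N. Pads are 22 mm wide; open, the fingers measure 114 mm over their backs; the gripper's body (76 mm by 85 mm) begins 54 mm behind the grasp point. The pads swing forward as they close: fully open they stand 13 mm farther back than shut.
Start: joints at [73.052, 13.785, 0.286, 76.501, 0, 90], TCP at [145.751, 478.285, 231.306] pointing down, gripper open.
Joint ranges: [-155.79, 155.79], [-60.16, 107.12], [-62.33, 73.08], [-114, 123.19], [-81.49, 82.49], [-180, 180]. Speed limits (degrees/s): [159.86, 159.86, 180, 180, 180, 180].

## Interface

Orientations are given as [roll, pitch, yaw] about the fixed x, y, z axes, in that order (R = Rz(yaw) Ry(pitch) Rx(roll)).
In Python, from cell import ctrl gives the robot as it stands.
- The arm moves only by the shell command python3 -m handwheel 'ROWS' [FORCE]. ROWS is a JSON object of lists of equal length, an entry for each row: "linear": the shift along the world's x, y, z in m, a list of three; "angular": the turn, a rotation vector about the world's x, y, z in rad, a list of three; "fingers": the opening in per cent of the stroke, from 0 (shut) to 100 (fully open). In form: {"linear": [[dx, dy, dz], ...], "angular": [[wx, wy, wz], ...], "fingers": [fingers, ...]}. A call has 1 to 20 rows; each row is the pose to reach, as a shift and turn from the pose commanded when the call began; what a row does not reach only later rows make up. A row lasts 1/8 s, in which the tool goes at most 62.5 mm and 10.7 degrees, less where a joint would pass 70% of its speed; a pose out of reach is approached as far as the arm can. A call with a gripper value outside its range is refused whole. The fingers move at their own pace and stop on an object; FORCE is the grip in N (left out, the last holds). Time passes only in rows, so rows that repeat a pose let the fingers close. It gives the time, the measured TCP pose, the force, the opening and the grip force at its end, in the units of the state.
- ctrl.state(): the state, without advancing time (a new reading comes with each control period).
- ctrl.camera(name): name is "scene" or "top" or "wrist"; returns (picture, depth): 420x560x3 uint8, red, green, blue; 420x560 float32, mm along the optical axis (not along the pixel's ray), 0 where there is no reading.
- ctrl.calibration(name): a dict with "fx", "fy", "cx", "cy" (pixels), "eye" and "rotation" of the camera in the world; the wrist camera has in their place "mount" (4x4, takes a point from camera to tool coordinates, whose origin is the TCP and whose axes are the flange's). Camera axes: x right, y up, looking along -z (the intrinsics and any distortion apply to the point x, -y, -z); pixel columns grow to the right and rows downward; lengths in mm; the calibration is good to about 2 mm. A picture is of the moment at which its call begins: read the wrist's pose just before it. calibration takes no time and is no camera call.
- ctrl.sign_off(): hands the job in; it is judged then, once.
The state is a dict: "time": time; "joint_positions": joint angles; "qd": joint speeds; "joint_torque": joint torques, N m; "ee_pos": TCP position; "eef_rot": TCP orientation; "ft_force": force on the tool from outside, world axes, zero at the start; "moment": the same for the moment, N m; "finger_gap": finger opening in mm; "grip_force": force on a finger pad.
Only numpy, scipy, OpenCV 4.12 (cv2) and the standard library are available. Lean on these libraries where they do the work, as an engineer would, in place of code of your own. Each camera call takes 0.05 s, during which the arm holds its last target. There are 200 camera calls.

## Working session

There is one attempt and no reset: what is moved stays moved. The work goes in short steps, Python scripts to look and compute and a shell command to move; the robot and the scene stay as the last step left them, time stands still between calls to the robot, and variables do not carry over. Pictures are saved under pics/ and viewed, at most 14 in all, crops included, and the job is handed in when it is done.

```bash
ls; mkdir -p pics; python3 - <<'E'
from cell import ctrl
import cv2,numpy as np
s=ctrl.state();print({k:np.round(v,2).tolist() for k,v in s.items()})
for n in("scene","top"):
    p,d=ctrl.camera(n);cv2.imwrite(f"pics/{n}0.png",p[:,:,::-1]);np.save(f"pics/{n}0.npy",d)
    print(n,ctrl.calibration(n),d.min(),d.max())
print(ctrl.calibration("wrist"))
E
```

```text
pics
{'time': 0.0, 'joint_positions': [73.05, 13.83, 0.21, 76.5, 0.0, 90.0], 'qd': [-0.01, 0.06, 0.02, -0.04, -0.01, -0.03], 'joint_torque': [0.0, -37.23, 25.24, 0.02, -0.0, -0.0], 'ee_pos': [145.58, 477.7, 230.4], 'eef_rot': [-179.88, -0.0, 163.05], 'ft_force': [0.25, -0.7, -0.33], 'moment': [0.01, 0.02, -0.05], 'grip_force': 0.0, 'finger_gap': 85.53}
scene {'fx': 423.4174814288889, 'fy': 423.4174814288889, 'cx': 282.10673966634516, 'cy': 205.6241147928821, 'eye': array([-267.16743275, -539.53377406,  640.9485055 ]), 'rotation': array([ 57.97841768,  -0.73615963, -57.37069459])} 0.0 3999.6711
top {'fx': 464.1072085982784, 'fy': 464.1072085982784, 'cx': 282.1480005558975, 'cy': 211.77108054162295, 'eye': array([ 393.10543209,  -84.38387293, 1073.56967861]), 'rotation': array([  3.16406305,   1.21686314, -88.40789058])} 0.0 2207.975
{'fx': 329.4185590954844, 'fy': 329.4185590954844, 'cx': 277.1454931565107, 'cy': 209.21556846315505, 'mount': array([[ 2.46856616e-04,  9.55914091e-01,  2.93646368e-01,
         7.45934835e+01],
       [ 9.99999921e-01, -3.27589898e-04,  2.25751823e-04,
        -9.51366260e-01],
       [ 3.11994932e-04,  2.93646289e-01, -9.55914096e-01,
        -1.43071930e+02],
       [ 0.00000000e+00,  0.00000000e+00,  0.00000000e+00,
         1.00000000e+00]])}
```

View pics/top0.png

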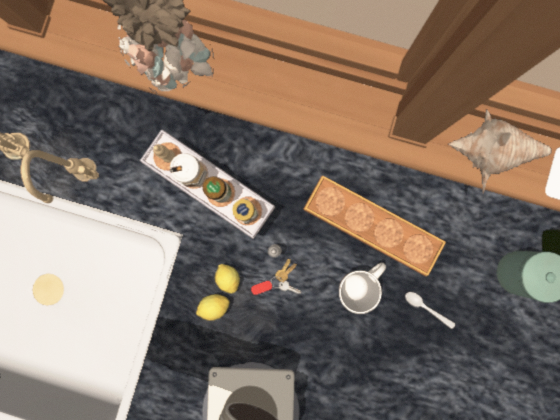

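View pics/scene0.png

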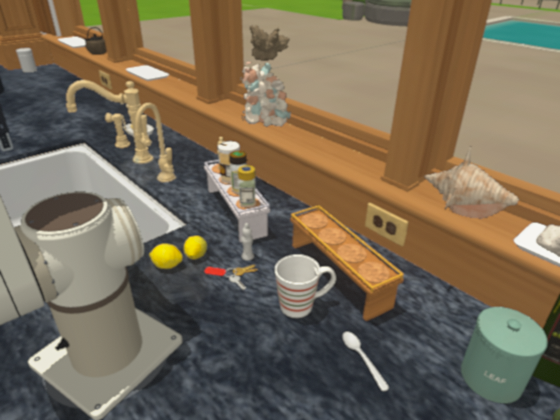

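The top view shows the white rack centred near (207,183). From left to right it holds the brass mill (165,155), honey (185,170), brown cap (217,190) and yellow cap (246,210). The wooden rack is near (375,225), and the grey mill is at (274,251). The scene view agrees with this order.

```bash
cat >h.py <<'E'
import numpy as np,cv2
from cell import ctrl
from scipy.spatial.transform import Rotation as Ro
def cam(n,state=None):
    c=ctrl.calibration(n)
    if n=="wrist":
        M=c["mount"];R=Ro.from_euler("xyz",state["eef_rot"],degrees=True).as_matrix()
        return c,R@M[:3,:3],R@M[:3,3]+state["ee_pos"]
    return c,Ro.from_euler("xyz",c["rotation"],degrees=True).as_matrix(),c["eye"]
def rays(K,uv):
    c,R,e=K;uv=np.atleast_2d(uv).astype(float)
    d=np.stack([(uv[:,0]-c["cx"])/c["fx"],-(uv[:,1]-c["cy"])/c["fy"],-np.ones(len(uv))],1)
    return d@R.T
def plane(K,uv,z):
    d=rays(K,uv);return K[2]+d*((z-K[2][2])/d[:,2])[:,None]
def cloud(K,dep):
    v,u=np.mgrid[:dep.shape[0],:dep.shape[1]]
    d=rays(K,np.stack([u.ravel(),v.ravel()],1))
    return (K[2]+d*dep.ravel()[:,None]).reshape(*dep.shape,3)
E
python3 - <<'E'
from h import *
K=cam("top");d=np.load("pics/top0.npy");im=cv2.imread("pics/top0.png");P=cloud(K,d)
def box(x0,y0,x1,y1,lo,hi,name):
    m=np.zeros(d.shape,bool);m[y0:y1,x0:x1]=1;m&=(P[...,2]>lo)&(P[...,2]<hi)&(d>0)
    n,l,s,_=cv2.connectedComponentsWithStats(m.astype(np.uint8))
    m=l==1+np.argmax(s[1:,4])
    r=cv2.minAreaRect(P[m][:,:2].astype(np.float32));print(name,m.sum(),np.round(cv2.boxPoints(r)),r, 'z',np.percentile(P[m][:,2],[5,50,95]).round(1))
    return m
box(130,120,290,245,60,112,"white");box(295,165,455,285,60,112,"wood")
for nm,(u,v) in dict(mill=(165,155),honey=(185,170),b=(217,190),a=(246,210),salt=(274,251),table=(330,300)).items():
    w=P[v-6:v+7,u-6:u+7].reshape(-1,3);print(nm,np.median(w,0).round(),w[:,2].max().round())
# heights near racks
for (u,v) in [(60,40),(250,110),(410,130),(330,150),(480,60),(430,30),(360,290),(380,190),(400,100),(160,60),(80,165),(40,170),(195,60)]:print((u,v),P[v,u].round())
z=np.clip(P[...,2],-20,300);cv2.imwrite("pics/z.png",cv2.applyColorMap(((z+20)/320*255).astype(np.uint8),cv2.COLORMAP_JET))
cv2.imwrite("pics/crop.png",cv2.resize(im[120:270,120:300],None,fx=4,fy=4,interpolation=2)[:600])
E
```

```text
white 3238 [[389.  -1.]
 [460. -47.]
 [619. 202.]
 [549. 247.]] ((504.465087890625, 100.08079528808594), (295.1546630859375, 84.14106750488281), 57.35759353637695) z [82.7 87.3 98.6]
wood 5554 [[ 321. -368.]
 [ 394. -406.]
 [ 529. -144.]
 [ 455. -106.]] ((424.6265869140625, -255.9374237060547), (294.1332092285156, 82.8252944946289), 62.79740905761719) z [83.2 87.7 96.7]
mill [554. 180. 126.] 1074.0
honey [517. 126. 187.] 192.0
b [480.  61. 194.] 198.0
a [443.   6. 185.] 189.0
salt [363. -47.  75.] 100.0
table [ 252. -175.    0.] 7.0
(60, 40) [776. 392. 170.]
(250, 110) [642.   5. 170.]
(410, 130) [ 593. -293.  237.]
(330, 150) [ 599. -167.    1.]
(480, 60) [ 594. -286.  568.]
(430, 30) [ 700. -277.  409.]
(360, 290) [ 278. -242.    7.]
(380, 190) [ 508. -285.    2.]
(400, 100) [ 669. -289.  170.]
(160, 60) [685. 146. 312.]
(80, 165) [540. 389.  63.]
(40, 170) [535. 511.   3.]
(195, 60) [718. 105. 231.]
```

View pics/crop.png

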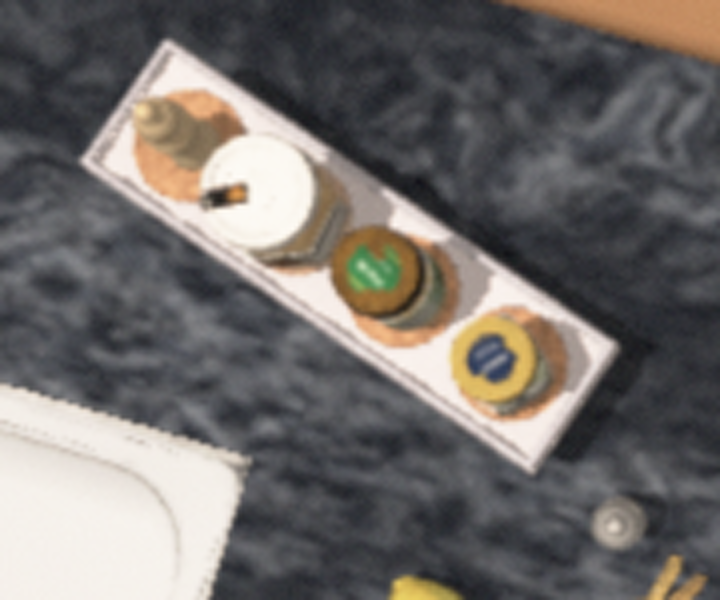

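The crop confirms the order and that nothing is touching. Heights (187–194 for lids, 88 for pads) and the rack size (295×84) fit. White rack: centre (504,100), row direction 57.4°. Wooden rack: centre (425,-256), row direction 62.8°. Next I'll go above the white row and take a wrist picture.

```bash
python3 -m handwheel '{"linear":[[0.1,-0.11,0.06],[0.354,-0.383,0.06],[0.354,-0.383,0.06],[0.354,-0.383,0.06],[0.354,-0.383,0.06],[0.354,-0.383,0.06],[0.354,-0.383,0.06],[0.354,-0.383,0.06],[0.354,-0.383,0.06],[0.354,-0.383,0.06],[0.354,-0.383,0.06],[0.354,-0.383,0.06],[0.354,-0.383,0.06],[0.354,-0.383,0.06],[0.354,-0.383,0.06]],"angular":[[0,0,-0.18],[0,0,-0.36],[0,0,-0.54],[0,0,-0.72],[0,0,-0.9],[0,0,-1.08],[0,0,-1.26],[0,0,-1.44],[0,0,-1.62],[0,0,-1.8],[0,0,-1.843],[0,0,-1.843],[0,0,-1.843],[0,0,-1.843],[0,0,-1.843]],"fingers":[100,100,100,100,100,100,100,100,100,100,100,100,100,100,100]}' 40
python3 - <<'E'
from h import *
s=ctrl.state();K=cam("wrist",s);p,d=ctrl.camera("wrist");cv2.imwrite("pics/w1.png",p[:,:,::-1]);np.save("pics/w1.npy",d)
np.savez("pics/w1s.npz",pos=s["ee_pos"],rot=s["eef_rot"]);print(s["ee_pos"],s["eef_rot"],s["joint_positions"])
E
```

```text
time: 1.98
ee_pos: [499.7, 95.4, 291.3]
eef_rot: [180.0, -0.0, 57.5]
ft_force: [0.5, 0.2, -0.3]
finger_gap: 85.5
grip_force: 0.0
[499.68716264  95.42631678 291.32867776] [ 1.79997978e+02 -1.87076100e-03  5.74855361e+01] [ 1.08117312e+01  1.38301214e+01  9.22215872e+00  8.53892824e+01
 -2.68300009e-05  1.33326195e+02]
```

View pics/w1.png

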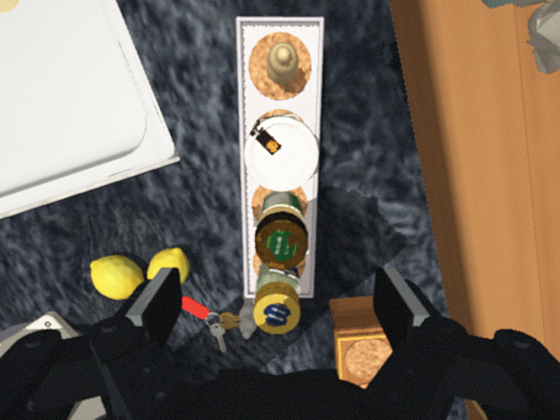

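The wrist view shows the whole row from above. Mill knob ~(284,53), honey lid (283,152), brown cap (281,238), yellow cap (277,308). The rack corners at the mill end are ~(237,17) and (323,17).

```bash
python3 - <<'E'
from h import *
s=np.load("pics/w1s.npz");K=cam("wrist",dict(ee_pos=s["pos"],eef_rot=s["rot"]));d=np.load("pics/w1.npy");P=cloud(K,d)
def rectfit(K,P,m,nm):
    r=cv2.minAreaRect(P[m][:,:2].astype(np.float32));print(nm,[np.round(x,1) for x in r])
m=np.zeros(d.shape,bool);m[5:300,225:332]=1;m&=(P[...,2]>70)&(P[...,2]<105)&(d>0)
r=cv2.minAreaRect(P[m][:,:2].astype(np.float32));print("white",[np.round(x,1) for x in r],np.percentile(P[m][:,2],[5,50,95]))
u=np.array([np.cos(np.radians(57.4)),np.sin(np.radians(57.4))]);x=np.array([u[1],-u[0]])
for nm,(a,b),h,rad in [("mill",(284,53),185,20),("honey",(283,152),187,40),("b",(281,238),193,30),("a",(277,308),184,26)]:
    m=np.zeros(d.shape,np.uint8);cv2.circle(m,(a,b),rad,1,-1);w=(m>0)&(d>0)&(abs(P[...,2]-h)<(8 if nm!='mill' else 12))
    (c,R)=cv2.minEnclosingCircle(P[w][:,:2].astype(np.float32))
    q=np.array(c)-[504.5,100]
    print(nm,np.round(c,1),"R",round(R,1),"z",np.percentile(P[w][:,2],[50,98]).round(1),"n",w.sum(),"pixplane",plane(K,(a,b),h)[0].round(1),"rack x,y",round(q@x,1),round(q@u,1))
E
```

```text
white [array([505.8,  99.7]), array([293.8,  84.2]), np.float64(57.4)] [84.47780597 87.4969982  97.05223429]
mill [563.4 185.5] R 7.3 z [182.5 186.1] n 259 pixplane [563.5 185.6 185. ] rack x,y 3.5 103.7
honey [524.7 127.6] R 28.7 z [187.6 189.2] n 4444 pixplane [526.8 128.7 187. ] rack x,y 2.2 34.2
b [487.5  68.8] R 21.7 z [194.  195.4] n 2240 pixplane [490.   73.3 193. ] rack x,y 2.5 -35.4
a [446.8  11.7] R 21.4 z [185.1 186.6] n 1693 pixplane [449.9  16.3 184. ] rack x,y -1.0 -105.5
```

Measured tops and radii match the given sizes, and all four stand within 2–3 mm of their pads. Now grasping the yellow-capped jar.

```bash
python3 -m handwheel '{"linear":[[-0.0527,-0.0834,0],[-0.0527,-0.0834,0],[-0.0527,-0.0834,0],[-0.0527,-0.0834,-0.05],[-0.0527,-0.0834,-0.1],[-0.0527,-0.0834,-0.13],[-0.0527,-0.0834,-0.154],[-0.0527,-0.0834,-0.154],[-0.0527,-0.0834,-0.154],[-0.0527,-0.0834,-0.154],[-0.0527,-0.0834,-0.154],[-0.0527,-0.0834,-0.154],[-0.0527,-0.0834,-0.154],[-0.0527,-0.0834,-0.154]],"angular":[[0,0,0],[0,0,0],[0,0,0],[0,0,0],[0,0,0],[0,0,0],[0,0,0],[0,0,0],[0,0,0],[0,0,0],[0,0,0],[0,0,0],[0,0,0],[0,0,0]],"fingers":[100,100,100,100,100,100,100,100,0,0,0,0,0,0]}' 40
```

```text
time: 3.78
ee_pos: [448.0, 12.1, 138.8]
eef_rot: [179.9, -0.1, 57.5]
ft_force: [-0.3, 1.0, 5.1]
finger_gap: 44.4
grip_force: 40.6
```

```bash
python3 -m handwheel '{"linear":[[0,0,0.03],[0,0,0.07],[0,0,0.1],[0.005,-0.035,0.12],[0.012,-0.085,0.12],[0.019,-0.135,0.12],[0.0255,-0.175,0.12],[0.0255,-0.175,0.12],[0.0255,-0.175,0.12],[0.0255,-0.175,0.12]],"angular":[[0,0,0],[0,0,0],[0,0,0],[0,0,0.03],[0,0,0.06],[0,0,0.094],[0,0,0.094],[0,0,0.094],[0,0,0.094],[0,0,0.094]],"fingers":[0,0,0,0,0,0,0,0,0,0]}' 40
python3 - <<'E'
from h import *
s=ctrl.state();K=cam("wrist",s);p,d=ctrl.camera("wrist");cv2.imwrite("pics/w2.png",p[:,:,::-1])
pt,dt=ctrl.camera("top");P=cloud(K,d);Kt=cam("top")
m=(P[...,2]>70)&(P[...,2]<105)&(d>0)&(P[...,1]<-95)&(P[...,1]>-420)&(P[...,0]>300)&(P[...,0]<545)
r=cv2.minAreaRect(P[m][:,:2].astype(np.float32));print("wood",[np.round(x,1) for x in r],cv2.boxPoints(r).round(1).tolist())
print(s["ee_pos"],s["eef_rot"])
E
```

```text
time: 5.03
ee_pos: [472.4, -162.1, 257.4]
eef_rot: [-180.0, -0.0, 62.9]
ft_force: [0.1, 0.4, -0.4]
finger_gap: 44.3
grip_force: 41.6
wood [array([ 426.2, -190. ]), array([225. , 117.8]), np.float64(27.0)] [[299.20001220703125, -188.6999969482422], [352.70001220703125, -293.6000061035156], [553.2000122070312, -191.39999389648438], [499.70001220703125, -86.5]]
[ 472.37809606 -162.10983183  257.35886968] [-1.79981596e+02 -9.38738138e-03  6.29202792e+01]
```

View pics/w2.png

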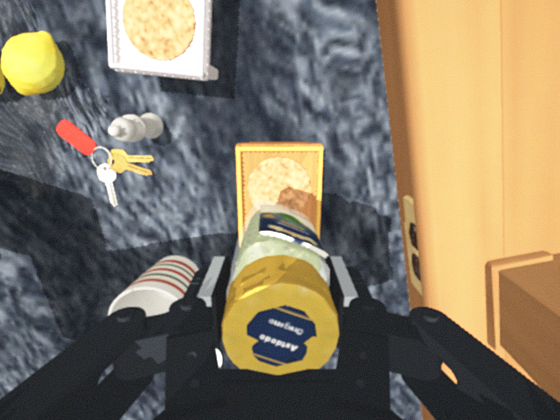

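The jar is held upright. The end of the wooden rack is visible, with rail corners at (236,145) and (324,145). The pad is ~(278,180), partly hidden.

```bash
cat >off.py <<'E'
from h import *
K=cam("wrist",dict(ee_pos=[472.4,-162.1,257.4],eef_rot=[180,0,62.92]))
c=plane(K,[(236,144),(324,144),(238,205),(321,205)],96);print(c.round(1))
e=c[1]-c[0];print("width",np.linalg.norm(e),"dir of row",np.degrees(np.arctan2(e[1],e[0]))+90)
m=(c[0]+c[1])[:2]/2;u=np.array([.457,.8895]);
for t in(105,35,-35,-105):print(t,(m-(148-t)*u).round(1))
E
python3 off.py
```

```text
[[ 458.8 -107.4   96. ]
 [ 530.2 -143.9   96. ]
 [ 432.2 -158.9   96. ]
 [ 503.5 -195.3   96. ]]
width 80.21832576219443 dir of row 62.93800154646377
105 [ 474.9 -163.9]
35 [ 442.9 -226.1]
-35 [ 410.9 -288.4]
-105 [ 378.9 -350.6]
```

```bash
python3 -m handwheel '{"linear":[[0.0016,-0.0011,-0.04],[0.0016,-0.0011,-0.08],[0.0016,-0.0011,-0.105],[0.0016,-0.0011,-0.113],[0.0016,-0.0011,-0.118],[0.0016,-0.0011,-0.1195],[0.0016,-0.0011,-0.1195],[0.0016,-0.0011,-0.1195],[0.0016,-0.0011,-0.1195]],"angular":[[0,0,0],[0,0,0],[0,0,0],[0,0,0],[0,0,0],[0,0,0],[0,0,0],[0,0,0],[0,0,0]],"fingers":[0,0,0,0,0,0,0,0,0]}' 40
```

```text
time: 6.25
ee_pos: [474.8, -164.4, 138.9]
eef_rot: [179.9, -0.0, 62.8]
ft_force: [-1.8, 0.8, 5.9]
finger_gap: 44.0
grip_force: 42.2
```

```bash
python3 -m handwheel '{"linear":[[0,0,0],[0,0,0],[0,0,0],[0,0,0],[0,0,0.03],[0,0,0.08],[0,0,0.125],[0.004,0.06,0.125],[0.008,0.12,0.125],[0.012,0.18,0.125],[0.0133,0.2324,0.125],[0.0133,0.2324,0.125],[0.0133,0.2324,0.125]],"angular":[[0,0,0],[0,0,0],[0,0,0],[0,0,0],[0,0,0],[0,0,0],[0,0,0],[0,0,-0.03],[0,0,-0.06],[0,0,-0.094],[0,0,-0.094],[0,0,-0.094],[0,0,-0.094]],"fingers":[100,100,100,100,100,100,100,100,100,100,100,100,100]}' 40
python3 - <<'E'
from h import *
K=cam("top");p,d=ctrl.camera("top");cv2.imwrite("pics/t2.png",p[:,:,::-1]);print(ctrl.state()["ee_pos"])
E
```

```text
time: 7.88
ee_pos: [487.3, 68.1, 262.7]
eef_rot: [-180.0, 0.0, 57.5]
ft_force: [0.3, 0.3, -0.0]
finger_gap: 85.5
grip_force: 0.0
[487.39845549  67.50339144 262.71493229]
```

View pics/t2.png

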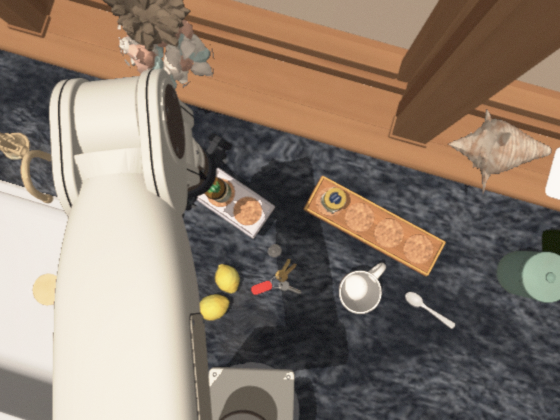

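The yellow jar stands upright on the left wooden pad, lid at ~(335,198). The free pads are at ~(358,216), (388,233) and (418,249). Next I'll measure its centring and grasp the brown-capped jar.

```bash
python3 -m handwheel '{"linear":[[0,0.001,-0.05],[0,0.001,-0.09],[0,0.001,-0.119],[0,0.001,-0.119],[0,0.001,-0.119],[0,0.001,-0.119],[0,0.001,-0.119],[0,0.001,-0.119],[0,0.001,-0.119],[0,0.001,-0.119]],"angular":[[0,0,0],[0,0,0],[0,0,0],[0,0,0],[0,0,0],[0,0,0],[0,0,0],[0,0,0],[0,0,0],[0,0,0]],"fingers":[100,100,100,100,0,0,0,0,0,0]}' 40
python3 - <<'E'
from h import *
K=cam("top");p=cv2.imread("pics/t2.png")
h=cv2.cvtColor(p,cv2.COLOR_BGR2HSV)
print("pads",plane(K,[(358,216),(388,233),(418,249)],88).round(1).tolist())
_,d=ctrl.camera("top");P=cloud(K,d)
m=(P[...,2]>176)&(P[...,2]<192)&(d>0)&(P[...,1]<-120)&(P[...,1]>-210)&(P[...,0]<520)&(P[...,0]>430)
print(cv2.minEnclosingCircle(P[m][:,:2].astype(np.float32)),m.sum(),P[m].mean(0))
m=(P[...,2]>60)&(P[...,2]<112)&(d>0)&(P[...,1]<-100)&(P[...,1]>-420)&(P[...,0]<540)&(P[...,0]>310)
n,l,s,_=cv2.connectedComponentsWithStats(m.astype(np.uint8));m=l==1+np.argmax(s[1:,4])
print(cv2.minAreaRect(P[m][:,:2].astype(np.float32)))
E
```

```text
time: 9.18
ee_pos: [488.4, 69.4, 145.4]
eef_rot: [179.9, -0.1, 57.5]
ft_force: [-1.7, -0.5, 6.3]
finger_gap: 43.6
grip_force: 40.0
pads [[442.3, -222.9, 88.0], [408.1, -286.7, 88.0], [376.2, -350.0, 88.0]]
((471.791748046875, -164.3625946044922), 20.89916229248047) 369 [ 471.20050811 -164.38365953  184.80715012]
((424.39508056640625, -256.1752624511719), (294.7551574707031, 83.2725830078125), 62.71500778198242)
```

Placement is within 2 mm. The same top-camera reading gives the next pad offsets.

```bash
python3 -m handwheel '{"linear":[[0,0,0.03],[0,0,0.08],[0,0,0.12],[-0.0076,-0.05,0.13],[-0.0152,-0.1,0.13],[-0.0227,-0.15,0.13],[-0.0303,-0.2,0.13],[-0.0379,-0.25,0.13],[-0.0446,-0.2942,0.13],[-0.0446,-0.2942,0.13],[-0.0446,-0.2942,0.13],[-0.0446,-0.2942,0.08],[-0.0446,-0.2942,0.04],[-0.0446,-0.2942,0.015],[-0.0446,-0.2942,0.006],[-0.0446,-0.2942,0.0015],[-0.0446,-0.2942,0.0005],[-0.0446,-0.2942,0.0005]],"angular":[[0,0,0],[0,0,0],[0,0,0],[0,0,0.02],[0,0,0.04],[0,0,0.06],[0,0,0.08],[0,0,0.094],[0,0,0.094],[0,0,0.094],[0,0,0.094],[0,0,0.094],[0,0,0.094],[0,0,0.094],[0,0,0.094],[0,0,0.094],[0,0,0.094],[0,0,0.094]],"fingers":[0,0,0,0,0,0,0,0,0,0,0,0,0,0,0,0,0,0]}' 40
```

```text
time: 11.48
ee_pos: [443.6, -225.1, 145.5]
eef_rot: [179.9, -0.0, 62.9]
ft_force: [-1.1, 1.5, 2.3]
finger_gap: 43.0
grip_force: 41.1
```

```bash
python3 -m handwheel '{"linear":[[0,0,0],[0,0,0],[0,0,0],[0,0,0],[0,0,0.03],[0,0,0.08],[0,0,0.12],[0.012,0.05,0.125],[0.023,0.1,0.125],[0.035,0.15,0.125],[0.046,0.2,0.125],[0.058,0.25,0.125],[0.07,0.3,0.125],[0.082,0.353,0.125],[0.082,0.353,0.125],[0.082,0.353,0.125],[0.082,0.353,0.125]],"angular":[[0,0,0],[0,0,0],[0,0,0],[0,0,0],[0,0,0],[0,0,0],[0,0,0],[0,0,-0.02],[0,0,-0.04],[0,0,-0.06],[0,0,-0.08],[0,0,-0.094],[0,0,-0.094],[0,0,-0.094],[0,0,-0.094],[0,0,-0.094],[0,0,-0.094]],"fingers":[100,100,100,100,100,100,100,100,100,100,100,100,100,100,100,100,100]}' 40
python3 - <<'E'
from h import *
K=cam("top");p,d=ctrl.camera("top");P=cloud(K,d)
for t in(105,35):
    c=np.array([424.4,-256.2])+t*np.array([.4584,.8888])
    m=(P[...,2]>176)&(P[...,2]<200)&(d>0)&(np.hypot(*(P[...,:2]-c).transpose(2,0,1))<33)
    print(t,c,cv2.minEnclosingCircle(P[m][:,:2].astype(np.float32)),m.sum(),np.median(P[m][:,2]))
s=ctrl.state();K=cam("wrist",s);p,d=ctrl.camera("wrist");P=cloud(K,d);cv2.imwrite("pics/w3.png",p[:,:,::-1])
for nm,q,h,r in[("honey",(525,128),187,36),("mill",(563.4,185.5),185,14)]:
    m=(abs(P[...,2]-h)<6)&(d>0)&(np.hypot(*(P[...,:2]-q).transpose(2,0,1))<r)
    print(nm,cv2.minEnclosingCircle(P[m][:,:2].astype(np.float32)),m.sum())
print(s["ee_pos"])
E
```

```text
time: 13.6
ee_pos: [524.7, 126.7, 269.4]
eef_rot: [180.0, 0.0, 57.4]
ft_force: [-0.3, -0.5, 0.1]
finger_gap: 85.2
grip_force: 0.0
105 [ 472.532 -162.876] ((471.610595703125, -164.42431640625), 20.8207950592041) 366 184.89818733942286
35 [ 440.444 -225.092] ((440.4808654785156, -225.6122283935547), 22.269079208374023) 447 193.56940580145772
honey ((525.1279907226562, 128.15467834472656), 28.434478759765625) 4613
mill ((562.8659057617188, 185.64723205566406), 5.459081172943115) 214
[524.75889806 126.65630345 269.50359213]
```

View pics/w3.png

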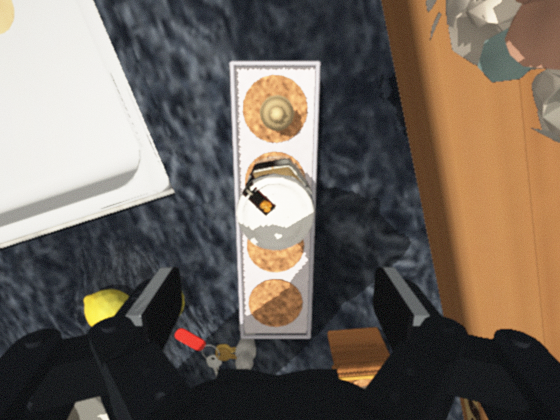

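Honey lid is at ~(275,212) and the mill knob at (277,113), both upright. The brown jar sits within 1 mm of its pad centre. Grasping the honey jar.

```bash
python3 -m handwheel '{"linear":[[0.0004,0.0014,-0.05],[0.0004,0.0014,-0.09],[0.0004,0.0014,-0.115],[0.0004,0.0014,-0.1295],[0.0004,0.0014,-0.1295],[0.0004,0.0014,-0.1295],[0.0004,0.0014,-0.1295],[0.0004,0.0014,-0.1295],[0.0004,0.0014,-0.1295],[0.0004,0.0014,-0.1295]],"angular":[[0,0,0],[0,0,0],[0,0,0],[0,0,0],[0,0,0],[0,0,0],[0,0,0],[0,0,0],[0,0,0],[0,0,0]],"fingers":[100,100,100,100,100,0,0,0,0,0]}' 60
```

```text
time: 14.95
ee_pos: [526.1, 129.8, 142.1]
eef_rot: [179.9, -0.1, 57.5]
ft_force: [-1.5, -1.0, 5.2]
finger_gap: 57.2
grip_force: 62.7
```

```bash
python3 -m handwheel '{"linear":[[0,0,0.02],[0,0,0.06],[0,0,0.1],[0,0,0.135],[-0.0137,-0.05,0.135],[-0.0275,-0.1,0.135],[-0.0412,-0.15,0.135],[-0.055,-0.2,0.135],[-0.0687,-0.25,0.135],[-0.0824,-0.3,0.135],[-0.0962,-0.35,0.135],[-0.109,-0.395,0.135],[-0.1142,-0.4156,0.135],[-0.1142,-0.4156,0.135],[-0.1142,-0.4156,0.135]],"angular":[[0,0,0],[0,0,0],[0,0,0],[0,0,0],[0,0,0.02],[0,0,0.04],[0,0,0.06],[0,0,0.08],[0,0,0.094],[0,0,0.094],[0,0,0.094],[0,0,0.094],[0,0,0.094],[0,0,0.094],[0,0,0.094]],"fingers":[0,0,0,0,0,0,0,0,0,0,0,0,0,0,0]}' 60
```

```text
time: 16.82
ee_pos: [411.0, -285.6, 274.8]
eef_rot: [-180.0, -0.0, 62.9]
ft_force: [0.2, 1.1, -4.0]
finger_gap: 57.3
grip_force: 65.3
```

```bash
python3 -m handwheel '{"linear":[[0,-0.001,-0.05],[0,-0.001,-0.09],[0,-0.001,-0.115],[0,-0.001,-0.127],[0,-0.001,-0.132],[0,-0.001,-0.1345],[0,-0.001,-0.1345],[0,-0.001,-0.1345]],"angular":[[0,0,0],[0,0,0],[0,0,0],[0,0,0],[0,0,0],[0,0,0],[0,0,0],[0,0,0]],"fingers":[0,0,0,0,0,0,0,0]}' 60
```

```text
time: 17.82
ee_pos: [411.5, -287.2, 142.2]
eef_rot: [179.9, -0.0, 62.9]
ft_force: [-2.6, 3.2, 6.6]
finger_gap: 57.1
grip_force: 66.5
```

```bash
python3 -m handwheel '{"linear":[[0,0,0],[0,0,0],[0,0,0],[0,0,0],[0,0,0.03],[0,0,0.08],[0,0,0.125],[0.0161,0.05,0.125],[0.0321,0.1,0.125],[0.0482,0.15,0.125],[0.0643,0.2,0.125],[0.0803,0.25,0.125],[0.0964,0.3,0.125],[0.1125,0.35,0.125],[0.1285,0.4,0.125],[0.1446,0.45,0.125],[0.152,0.473,0.125],[0.152,0.473,0.125],[0.152,0.473,0.125],[0.152,0.473,0.125]],"angular":[[0,0,0],[0,0,0],[0,0,0],[0,0,0],[0,0,0],[0,0,0],[0,0,0],[0,0,-0.02],[0,0,-0.04],[0,0,-0.06],[0,0,-0.08],[0,0,-0.094],[0,0,-0.094],[0,0,-0.094],[0,0,-0.094],[0,0,-0.094],[0,0,-0.094],[0,0,-0.094],[0,0,-0.094],[0,0,-0.094]],"fingers":[100,100,100,100,100,100,100,100,100,100,100,100,100,100,100,100,100,100,100,100]}' 40
python3 - <<'E'
from h import *
K=cam("top");p,d=ctrl.camera("top");P=cloud(K,d)
for t in(105,35,-35):
    c=np.array([424.4,-256.2])+t*np.array([.4584,.8888])
    m=(P[...,2]>176)&(P[...,2]<200)&(d>0)&(np.hypot(*(P[...,:2]-c).transpose(2,0,1))<33)
    print(t,c,cv2.minEnclosingCircle(P[m][:,:2].astype(np.float32)),m.sum(),np.median(P[m][:,2]))
s=ctrl.state();K=cam("wrist",s);p,d=ctrl.camera("wrist");P=cloud(K,d)
m=(abs(P[...,2]-185)<6)&(d>0)&(np.hypot(*(P[...,:2]-[563.2,185.5]).transpose(2,0,1))<14)
print("mill",cv2.minEnclosingCircle(P[m][:,:2].astype(np.float32)),m.sum(),s["ee_pos"])
E
```

```text
time: 20.32
ee_pos: [562.9, 184.5, 265.6]
eef_rot: [180.0, 0.0, 57.4]
ft_force: [0.2, 0.0, -0.2]
finger_gap: 85.5
grip_force: 0.0
105 [ 472.532 -162.876] ((471.9161376953125, -164.54876708984375), 20.93253517150879) 370 185.01208849310177
35 [ 440.444 -225.092] ((440.6605529785156, -225.27859497070312), 22.047901153564453) 448 193.86928462233192
-35 [ 408.356 -287.308] ((409.4897155761719, -289.3983154296875), 28.77633285522461) 717 187.46538043553778
mill ((562.9537963867188, 185.71728515625), 5.453269958496094) 168 [562.95376197 184.54729131 265.63188263]
```

```bash
python3 -m handwheel '{"linear":[[0,0.001,-0.05],[0,0.001,-0.09],[0,0.001,-0.115],[0,0.001,-0.1345],[0,0.001,-0.1345],[0,0.001,-0.1345],[0,0.001,-0.1345],[0,0.001,-0.1345],[0,0.001,-0.1345],[0,0.001,-0.1345],[0,0.001,-0.1345]],"angular":[[0,0,0],[0,0,0],[0,0,0],[0,0,0],[0,0,0],[0,0,0],[0,0,0],[0,0,0],[0,0,0],[0,0,0],[0,0,0]],"fingers":[100,100,100,100,100,0,0,0,0,0,0]}' 40
```

```text
time: 21.8
ee_pos: [563.3, 187.2, 131.8]
eef_rot: [180.0, -0.1, 57.5]
ft_force: [-0.8, -0.0, 6.3]
finger_gap: 23.6
grip_force: 39.2
```

```bash
python3 -m handwheel '{"linear":[[0,0,0.02],[0,0,0.06],[0,0,0.1],[0,0,0.135],[-0.0173,-0.05,0.135],[-0.0347,-0.1,0.135],[-0.052,-0.15,0.135],[-0.0693,-0.2,0.135],[-0.0867,-0.25,0.135],[-0.104,-0.3,0.135],[-0.1213,-0.35,0.135],[-0.1387,-0.4,0.135],[-0.156,-0.45,0.135],[-0.1733,-0.5,0.135],[-0.185,-0.5337,0.135],[-0.185,-0.5337,0.135],[-0.185,-0.5337,0.135],[-0.185,-0.5337,0.135]],"angular":[[0,0,0],[0,0,0],[0,0,0],[0,0,0],[0,0,0.02],[0,0,0.04],[0,0,0.06],[0,0,0.08],[0,0,0.094],[0,0,0.094],[0,0,0.094],[0,0,0.094],[0,0,0.094],[0,0,0.094],[0,0,0.094],[0,0,0.094],[0,0,0.094],[0,0,0.094]],"fingers":[0,0,0,0,0,0,0,0,0,0,0,0,0,0,0,0,0,0]}' 40
python3 - <<'E'
from h import *
p,d=ctrl.camera("wrist");cv2.imwrite("pics/w4.png",p[:,:,::-1])
E
```

```text
time: 24.05
ee_pos: [378.4, -345.9, 265.6]
eef_rot: [-180.0, -0.0, 62.9]
ft_force: [-0.2, -0.8, -1.9]
finger_gap: 23.2
grip_force: 39.6
```

View pics/w4.png

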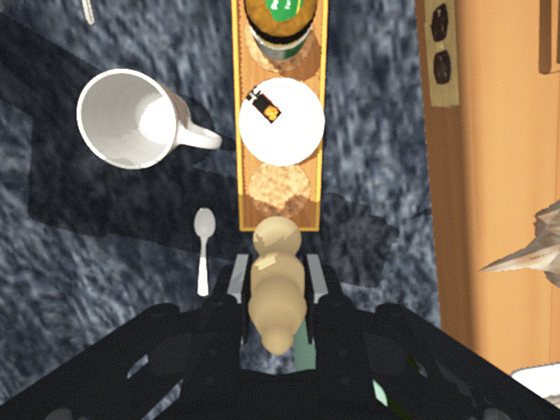

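The mill is held upright. The free pad is at ~(280,189), with the rack's end edge at row 230 between columns 240 and 320. Checking the pad position from these.

```bash
python3 - <<'E'
from h import *
s=ctrl.state();K=cam("wrist",s);print(s["ee_pos"])
im=cv2.imread("pics/w4.png");print(plane(K,(280,189),88).round(1))
c=plane(K,[(239,231),(321,231)],96);print(c.round(1),c[:,:2].mean(0)+43*np.array([.4584,.8888]))
E
```

```text
[ 378.45185977 -345.93668681  265.75564379]
[[ 379.8 -350.6   88. ]]
[[ 323.8 -368.9   96. ]
 [ 397.9 -406.7   96. ]] [ 380.52703117 -349.60162406]
```

```bash
python3 -m handwheel '{"linear":[[0.0007,-0.002,-0.05],[0.0007,-0.002,-0.09],[0.0007,-0.002,-0.115],[0.0007,-0.002,-0.127],[0.0007,-0.002,-0.132],[0.0007,-0.002,-0.1345],[0.0007,-0.002,-0.1345],[0.0007,-0.002,-0.1345]],"angular":[[0,0,0],[0,0,0],[0,0,0],[0,0,0],[0,0,0],[0,0,0],[0,0,0],[0,0,0]],"fingers":[0,0,0,0,0,0,0,0]}' 40
python3 -m handwheel '{"linear":[[0,0,0],[0,0,0],[0,0,0],[0,0,0],[0,0,0],[0,0,0.03],[0,0,0.08],[0,0,0.125],[-0.05,0.05,0.15],[-0.07,0.09,0.15],[-0.09,0.14,0.15],[-0.09,0.19,0.15],[-0.09,0.24,0.15],[-0.09,0.29,0.15],[-0.09,0.34,0.15],[-0.09,0.39,0.15],[-0.09,0.44,0.15],[-0.09,0.49,0.15],[-0.09,0.49,0.15]],"angular":[[0,0,0],[0,0,0],[0,0,0],[0,0,0],[0,0,0],[0,0,0],[0,0,0],[0,0,0],[0,0,0],[0,0,0],[0,0,0],[0,0,0],[0,0,0],[0,0,0],[0,0,0],[0,0,0],[0,0,0],[0,0,0],[0,0,0]],"fingers":[100,100,100,100,100,100,100,100,100,100,100,100,100,100,100,100,100,100,100]}' 40
python3 - <<'E'
from h import *
K=cam("top");p,d=ctrl.camera("top");P=cloud(K,d);cv2.imwrite("pics/t3.png",p[:,:,::-1])
for t in(105,35,-35,-105):
    c=np.array([424.4,-256.2])+t*np.array([.4584,.8888])
    m=(P[...,2]>174)&(P[...,2]<200)&(d>0)&(np.hypot(*(P[...,:2]-c).transpose(2,0,1))<33)
    print(t,c,cv2.minEnclosingCircle(P[m][:,:2].astype(np.float32)),m.sum(),np.median(P[m][:,2]))
E
```

```text
time: 25.1
ee_pos: [379.2, -349.3, 132.1]
eef_rot: [179.9, 0.0, 62.8]
ft_force: [0.1, 0.1, -2.0]
finger_gap: 23.5
grip_force: 39.6
time: 27.48
ee_pos: [288.3, 143.8, 281.2]
eef_rot: [-180.0, -0.0, 63.3]
ft_force: [-0.5, -0.8, 0.4]
finger_gap: 85.2
grip_force: 0.0
105 [ 472.532 -162.876] ((471.5390930175781, -165.02029418945312), 20.982542037963867) 370 184.7823526812258
35 [ 440.444 -225.092] ((440.83221435546875, -225.36614990234375), 22.31243324279785) 448 193.6058303628945
-35 [ 408.356 -287.308] ((409.52410888671875, -289.2430725097656), 28.71368980407715) 720 187.4069710039347
-105 [ 376.268 -349.524] ((377.6064147949219, -350.2593994140625), 7.092529773712158) 36 181.98839783855794
```

View pics/t3.png

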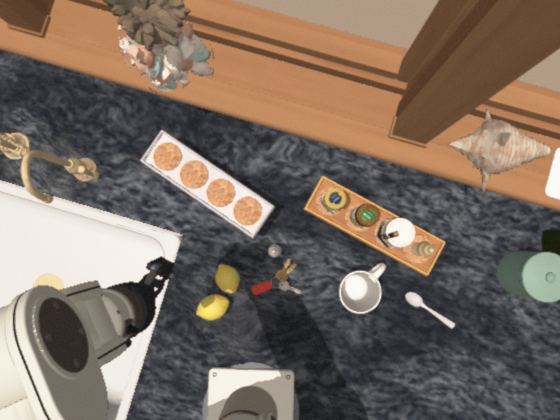

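All four stand upright on the wooden rack: yellow (335,198), brown (366,215), honey (399,233) and mill (426,249). Each is within ~2.5 mm of its pad centre. The grey mill is unmoved at (274,251) and the arm is clear.

```bash
python3 -c "
from cell import ctrl
print(ctrl.sign_off())"
```

```text
the job is handed in; nothing more can be done
None
```

The job is handed in: all four items stand upright on the wooden rack in reversed order (yellow-cap jar, brown-cap jar, honey, brass mill from left to right), each within about 2.5 mm of its pad centre, and the grey mill was not moved.

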